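Hang the blue glaze test tile on the board's screw

TASK

Take the blue test tile out of the drying rack and hang it on the screw of the hanging board: pass the keyhole's eye over the brass screw head, press the tile gently back against the sprung pads and slide it straight down until it is fully home, then let go. It is brittle: feel your way and keep every push against the board or the screw light (30 N would chip it), and leave the other tiles, the red-capped jar, the bowl and the candlestick as they are.

Things in the scene. Friction and masses are not known exactly. Their poses are not given: they have to be found in the camera images.
- tile_blue: The tile to hang: blue glazed stoneware, white bands low on both faces, 160 mm tall, 100 mm wide, 9 mm thick, about 0.3 kg, both faces alike. Starts upright in one of the rack's three grooves. Origin: centre of its lower edge; z up the tile, x through its thickness, y across its width. A keyhole goes right through it on its centre line; the top 57 mm is solid: grip it by its top edge.
- eye (a point): Centre of the keyhole's eye in the blue tile, mid-thickness, 78 mm above the tile's lower edge. The eye is 18 mm wide and 20 mm high, corners cut at 45 degrees. Above it (88 to 92.5 mm above the lower edge) a mouth narrows at 45 degrees into the slot.
- slot_end (a point): Upper end of the keyhole's slot in the blue tile, mid-thickness, 103 mm above the tile's lower edge. The slot is 9 mm wide.
- board: Fixed upright wooden plank 220 mm wide, 170 mm tall, 18 mm thick; its foot is on the robot's side. Origin: at table height below the middle of its front face, in that face; x points straight out of the face (roughly away from the robot), y along the board, z up. With the tile fully home (slot end on the screw shank) the tile's lower edge is 50 mm and its top edge 210 mm above the table.
- screw_line (a point): A point fixed on the board, NOT the screw: 150 mm up, 16 mm out of the face, at mid-width. The screw stands straight out of the face at this height but anywhere from 15 mm to one side to 15 mm to the other along the board's y; see or feel for it. It is tight. Shank 6 mm across; brass head 13 mm across, 5 mm thick, 16 to 21 mm out of the face.
- pads_mid (a point): Midway between two black sprung pads (14 mm wide, 16 mm tall, centres 32 mm either side), 152 mm up, at their rest face 10 mm out of the board. They slide in together by up to 8 mm: 2 N at first touch, plus 0.7 N per mm. The tile passes under the head only while its back is pressed to under 7 mm from the board (over 4 N; about 6 N is right); let go, they clamp it to the head.
- rack: Fixed wooden drying rack 190 x 120 mm. Origin: centre of its underside; its three grooves run along its y, at x = -60, 0 and +60 mm, each 12 mm wide; a tile stands on the base 12 mm above the table, between ribs that reach 34 mm above the table.
- tile_white: Bystander in the rack: white tile with brown bands, 160 mm tall, 100 mm wide, 9 mm thick, origin and keyhole as the blue one.
- tile_brown: Bystander in the rack: brown tile with amber bands, 160 mm tall, 100 mm wide, 9 mm thick, origin and keyhole as the blue one.
- jar_red: Bystander on the table: Round jar 60 mm across, 85 mm tall, with a red cap. Origin: centre of its underside.
- bowl: Bystander on the table: White bowl 110 mm across, 50 mm tall. Origin: centre of its underside.
- candlestick: Bystander on the table: Grey unfired clay candlestick 80 mm across its foot, 115 mm tall. Origin: centre of its underside.
There are look-alikes about, which are no part of the job. What is shaped like the rack but pink is not meant.

How it is judged:
By the outcome, as a careful person would: the job done as asked, in the order asked, and still so for the second after the job is handed in, with the robot touching nothing.
It also fails if it takes over 67 s, if anything falls off the work surface, if the arm or the gripper's body presses on something with over 40 N, if the wrist force passes 120 N, or if a joint passes its speed limit or range.

ROBOT

A 6-joint arm with a two-finger parallel gripper is mounted at the origin on the work surface. World frame = base frame: x ahead of the robot, y to its left, z up, the work surface at z = 0. Lengths are in m, angles in rad, forces in N, time in s.
With the tool pointing down it reaches from about 0.35 to 0.775 m from the base axis. Payload 5.5 kg.
Tool frame: the origin (TCP) lies at the very end of the fingers, on their centre line; the grasp point (between the pads) lies env.hold_point_z behind it (env.hold_point_z is the distance from the TCP to the grasp point, in m); z points along the fingers, y is the line along which they close (so a half turn about z gives the same grasp; the last joint's range is limited). The gripper opens to 85 mm and grips with 20 to 120 N. Pads are 22 mm wide; open, the fingers measure 114 mm over their backs; the gripper's body (76 mm by 85 mm) begins 54 mm behind the grasp point. The pads swing forward as they close: fully open they stand 13 mm farther back than shut.
Start: joints at [1.073, 0.313, 0.046, 1.304, 0, 1.431], TCP at [0.201, 0.539, 0.205] pointing down, gripper open.
Joint ranges: [-2.76, 2.76], [-0.86, 1.69], [-1.03, 1.26], [-2.2, 2.34], [-1.47, 1.5], [-3.14, 3.14]. Speed limits (rad/s): [2.57, 2.57, 3.14, 3.14, 3.14, 3.14].

INTERFACE

Orientations are given as a unit quaternion [w, x, y, z].
In Python, from workcell import env gives the robot as it stands.
- The arm moves only by the tool carry_out, never from a script. Its argument "steps" is a list of rows, each a list of 3 entries, a list of its own where there are three numbers: the turn, a rotation vector about the tool's x, y, z in degrees, then the shift along the tool's x, y, z in cm, then the closure in counts, from 0 (fully open) to 255 (shut). A call has exactly 8 rows; each row is the pose to reach, as a shift and turn from the pose commanded when the call began, along the tool's axes at that moment; what a row does not reach only later rows make up. A row lasts 1/8 s, in which the tool goes at most 62.5 mm and 10.7 degrees, less where a joint would pass 70% of its speed; a pose out of reach is approached as far as the arm can. A call with a gripper value outside its range is refused whole. The fingers move at their own pace and stop on an object; "force" is the grip in N (left out, the last holds). Time passes only in rows, so rows that repeat a pose let the fingers close, or fill a call up. It gives the time, the measured TCP pose, the force, the opening and the grip force at its end, in the units of the state.
- env.get_state(): the state, without advancing time (a new reading comes with each control period).
- env.read_camera(name): name is "scene" or "top"; returns (picture, depth): 420x560x3 uint8, red, green, blue; 420x560 float32, m along the optical axis (not along the pixel's ray), 0 where there is no reading.
- env.get_calibration(name): a dict with "fx", "fy", "cx", "cy" (pixels), "origin" and "orientation" of the camera in the world. Camera axes: x right, y up, looking along -z (the intrinsics and any distortion apply to the point x, -y, -z); pixel columns grow to the right and rows downward; lengths in m; the calibration is good to about 2 mm. A picture is of the moment at which its call begins. get_calibration takes no time and is no camera call.
- env.hand_in(): hands the job in; it is judged then, once.
The state is a dict: "clock": time; "joint_pos": joint angles; "qvel": joint speeds; "tau": joint torques, N m; "tcp_pos": TCP position; "orientation": TCP orientation; "wrist_force": force on the tool from outside, world axes, zero at the start; "ft_torque": the same for the moment, N m; "finger_gap": finger opening in m; "grip_force": force on a finger pad.
Only numpy, scipy, OpenCV 4.12 (cv2) and the standard library are available. Lean on these libraries where they do the work, as an engineer would, in place of code of your own. Each camera call takes 0.05 s, during which the arm holds its last target. There are 200 camera calls.

## Working session

There is one attempt and no reset: what is moved stays moved. The work goes in short steps, Python scripts to look and compute and a tool call to move; the robot and the scene stay as the last step left them, time stands still between calls to the robot, and variables do not carry over. Pictures are saved under pics/ and viewed, at most 10 in all, crops included, and the job is handed in when it is done.

Besides the shell and the picture viewer there is one more tool, called after "Request:" as name(argument=value, ...), one argument or row to a line, values as JSON. carry_out: Moves the arm, as the interface text tells. Its arguments: {"type":"object","properties":{"steps":{"type":"array","items":{"type":"array"}},"force":{"type":"number"}},"required":["steps"]}

```bash
mkdir -p pics; cat > h.py <<'E'
import numpy as np, cv2
from scipy.spatial.transform import Rotation as R
from workcell import env
def rot(q): return R.from_quat([q[1],q[2],q[3],q[0]]).as_matrix()
def cloud(n):
    im,d=env.read_camera(n); c=env.get_calibration(n)
    v,u=np.mgrid[0:d.shape[0],0:d.shape[1]]
    P=np.stack([(u-c['cx'])/c['fx']*d,-(v-c['cy'])/c['fy']*d,-d],-1)
    return im,d,P@rot(c['orientation']).T+np.array(c['origin'])
def save(n,im): cv2.imwrite('pics/'+n,im[...,::-1])
E
python3 - <<'E'
from h import *
for n in('scene','top'):
    im,d,P=cloud(n); np.savez('/tmp/'+n,im=im,d=d,P=P); save(n+'1.png',im); print(env.get_calibration(n), d.min(),d.max())
print(env.get_state(),env.hold_point_z)
E
```

```text
{'fx': 545.4453286232502, 'fy': 545.4453286232502, 'cx': 274.9979656213663, 'cy': 209.204982631306, 'origin': array([ 1.31360276, -0.68352344,  0.9356466 ]), 'orientation': array([0.80752533, 0.39651785, 0.18431767, 0.39585784])} 0.0 3.9992213
{'fx': 424.0517456184294, 'fy': 424.0517456184294, 'cx': 274.05907053850615, 'cy': 212.9143583724312, 'origin': array([0.34911362, 0.00773669, 1.15117287]), 'orientation': array([ 0.70876115,  0.04067781, -0.05788232, -0.70189215])} 0.0 2.1151185
{'clock': 0.1, 'joint_pos': array([1.07340429e+00, 3.13929245e-01, 4.50996252e-02, 1.30361565e+00,
       1.99265689e-05, 1.43120379e+00]), 'qvel': array([-0.00087068, -0.00156295,  0.00205744, -0.00184071,  0.00058343,
       -0.00028818]), 'tau': array([ 1.97893307e-03, -4.81726277e+01,  2.99244153e+01,  1.27064230e-02,
       -7.58307874e-05, -1.52076291e-05]), 'tcp_pos': array([0.20113096, 0.5381418 , 0.20449872]), 'orientation': array([-2.67633868e-04,  1.77946939e-01,  9.84039738e-01, -7.79890106e-04]), 'wrist_force': array([-0.90674812,  0.35894205, -0.24991105]), 'ft_torque': array([ 0.02375916, -0.00445767, -0.01892111]), 'grip_force': 0.0, 'finger_gap': 0.08553401267254702} 0.0187
```

View pics/scene1.png

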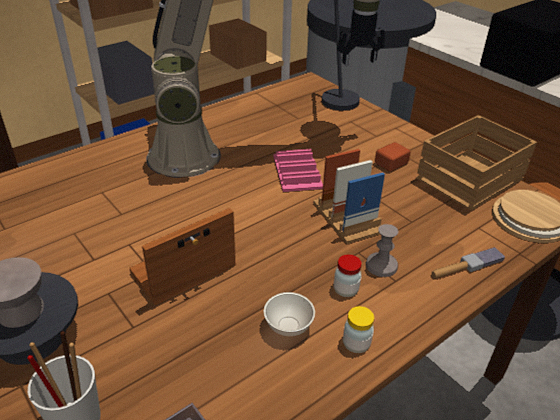

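View pics/top1.png

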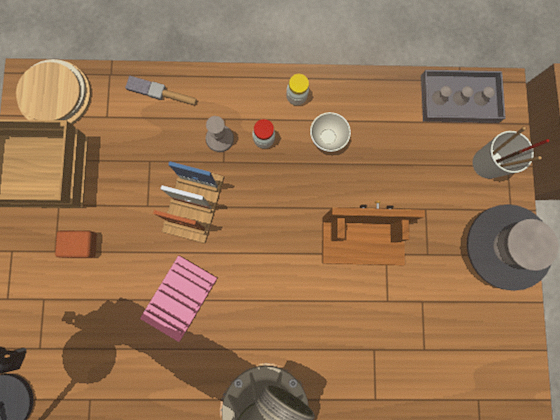

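The scene view shows the board's face with pads at about (182,244) and (206,233) and the screw at about (194,239). The blue tile is the rack's front tile at (363,200). In the top view the blue tile is at (192,175), the board at (372,213) with the screw at (377,205), and the candlestick at (218,132) close to the tile.

```bash
python3 - <<'E'
from h import *
S=np.load('/tmp/scene.npz');T=np.load('/tmp/top.npz')
def fit(p,lab):
    c=np.median(p,0); 
    for _ in range(4):
        u,s,vt=np.linalg.svd(p-c,full_matrices=False); n=vt[2]; r=(p-c)@n; p=p[abs(r)<max(.003,2*r.std())]; c=p.mean(0)
    if n[0]<0:n=-n
    print(lab,len(p),'c',c.round(4),'n',n.round(3),'rms',r.std().round(4),'yaw',np.degrees(np.arctan2(n[1],n[0])).round(2))
    return c,n,p
for lab,D in(('S',S),('T',T)):
    im=D['im'];P=D['P'];hsv=cv2.cvtColor(im,cv2.COLOR_RGB2HSV)
    m=(hsv[...,0]>100)&(hsv[...,0]<125)&(hsv[...,1]>110)&(D['d']>0)&(P[...,2]>.02)&(P[...,0]>.3)&(P[...,0]<.75)&(abs(P[...,1])<.4)
    p=P[m]; c,n,p=fit(p,'blue '+lab)
    t=np.array([-n[1],n[0],0]);t/=np.linalg.norm(t)
    k=(p-c)@t; print(' along',k.min(),k.max(),'z',p[:,2].min(),p[:,2].max(), 'mid at', (c+t*(k.min()+k.max())/2).round(4))
    if lab=='T':
        q=p[p[:,2]>p[:,2].max()-.012]; q2=q[:,:2].astype(np.float32); print(' top edge rect',cv2.minAreaRect(q2),len(q))
    # board
    m=(P[...,1]<-.12)&(P[...,1]>-.5)&(P[...,2]>.03)&(P[...,2]<.2)&(P[...,0]>.3)&(P[...,0]<.56)
    p=P[m]
    if lab=='S':
        c,n,p=fit(p,'board S'); t=np.array([-n[1],n[0],0]);t/=np.linalg.norm(t)
        k=(p-c)@t; lo,hi=np.percentile(k,[.3,99.7]);print(' along',lo,hi,hi-lo,'z',p[:,2].min(),p[:,2].max(),'mid',(c+t*(lo+hi)/2).round(4))
        mid=c+t*(lo+hi)/2
        q=P[225:255,165:225].reshape(-1,3); col=im[225:255,165:225].reshape(-1,3); h=(q-mid)@n; s=h>.006
        for a,b,cc in zip(q[s],h[s],col[s]): print(' y%.1f z%.1f h%.1f'%(((a-mid)@t)*1e3,a[2]*1e3,b*1e3),cc,end=';')
        print()
    else:
        q=p[p[:,2]>.155]; print('board top edge',cv2.minAreaRect(q[:,:2].astype(np.float32)),q[:,2].max(),len(q))
        q=P[195:215,355:400].reshape(-1,3);col=im[195:215,355:400].reshape(-1,3)
        h=(q-mid)@n; s=(h>.006)&(q[:,2]>.12)
        for a,b,cc in zip(q[s],h[s],col[s]): print(' y%.1f z%.1f h%.1f'%(((a-mid)@t)*1e3,a[2]*1e3,b*1e3),cc,end=';')
for nm,b in(('scene',(150,210,250,300,6)),('scene',(310,140,400,260,6))):
    pass
im=S['im']; a=cv2.resize(im[205:265,150:240],None,fx=6,fy=6,interpolation=cv2.INTER_CUBIC)
b=cv2.resize(T['im'][190:230,330:420],None,fx=6,fy=6,interpolation=cv2.INTER_CUBIC); save('crop1.png',np.vstack([a[:,:],b])[:600])
E
```

```text
blue S 989 c [0.5951 0.1826 0.1232] n [ 0.97  -0.241 -0.004] rms 0.0016 yaw -13.95
 along -0.05069488497634054 0.05329733332986778 z 0.04945571242753877 0.17501416220398058 mid at [0.5954 0.1838 0.1232]
board S 3838 c [ 0.5008 -0.2664  0.1025] n [ 1.    -0.018  0.001] rms 0.0014 yaw -1.03
 along -0.10372742879960403 0.11510302462958681 0.21883045342919083 z 0.030024533288044775 0.1741320638182977 mid [ 0.5009 -0.2607  0.1025]
 y-408.2 z935.6 h821.2 [99 56 29]; y-408.2 z935.6 h821.2 [64 38 20]; y36.8 z161.2 h7.7 [36 26 25]; y34.5 z158.9 h6.9 [20 25 29]; y36.1 z159.3 h8.6 [22 23 27]; y37.4 z160.2 h10.9 [17 20 24]; y31.4 z158.2 h7.8 [14 17 18]; y33.0 z158.6 h9.5 [19 24 21]; y34.1 z159.6 h11.9 [10 10 12]; y36.9 z157.9 h11.3 [0 6 8]; y25.9 z158.6 h8.6 [44 26 18]; y28.0 z158.1 h9.2 [18 20 19]; y29.6 z158.2 h10.7 [12  7 12]; y31.3 z158.4 h12.1 [12 11 11]; y34.9 z155.1 h10.0 [18 15 14]; y37.4 z153.8 h10.0 [2 2 4]; y26.0 z155.3 h8.0 [37 25 14]; y28.4 z154.1 h8.0 [ 0  9 11]; y29.1 z156.1 h11.3 [8 9 9]; y33.5 z151.4 h7.8 [10  3 12]; y33.8 z154.1 h11.8 [8 9 5]; y36.2 z152.9 h12.0 [ 6 11 11]; y25
[... 3596 characters left out ...]
  75]; y4.7 z153.9 h11.2 [162 118  54]; y3.0 z156.6 h10.7 [177 127  53]; y0.7 z156.7 h11.2 [196 142  62]; y-1.6 z157.2 h11.6 [176 127  62]; y-4.3 z155.4 h12.9 [163 117  70]; y4.8 z156.6 h7.8 [140 106  51]; y2.9 z158.1 h7.8 [154 116  63]; y0.2 z156.7 h8.9 [162 120  62]; y-3.4 z151.1 h11.6 [144 112  50]; y-4.1 z158.3 h9.4 [156 120  66]; y1.0 z152.2 h7.7 [148 147 143]; y-1.0 z153.5 h7.8 [151 145 136]; y-3.3 z153.9 h8.2 [139 110  71]; y-24.6 z157.0 h7.4 [117  85  59]; y-26.1 z160.3 h6.7 [113  83  55]; y-28.5 z159.9 h7.4 [115  81  56]; y-30.5 z161.3 h7.4 [116  82  56]; y-33.6 z158.4 h9.1 [115  84  59]; y-35.8 z158.9 h9.5 [141 103  68]; y-23.7 z152.9 h6.0 [50 37 29]; y-36.4 z158.2 h7.4 [99 74 51];
```

View pics/crop1.png

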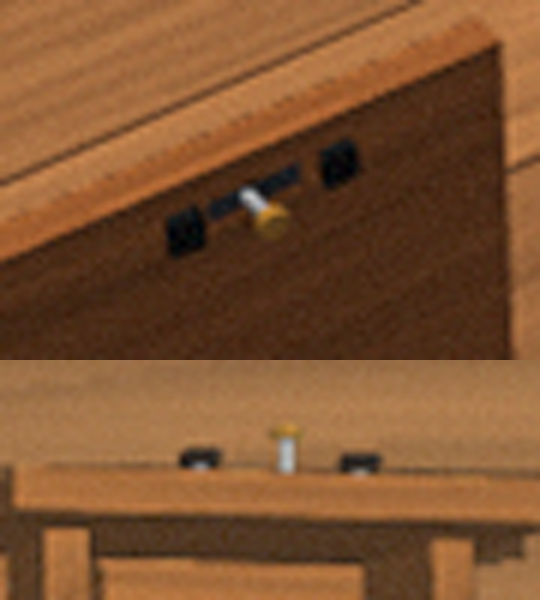

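The crop shows the pads at x=201 and 360 and the screw at x=287 (top view). That puts the screw about 3 mm to the -y side of the pads' middle; I'll check it again with the tile held in front. Next I move above the tile.

```bash
cat >> h.py <<'E'
def rel(p,yaw,verb=True):
    "shift (cm) and turn (deg) in tool axes to TCP p, tool down, tool-y at world yaw deg"
    s=env.get_state(); M=rot(s['orientation'])
    y=np.array([np.cos(np.radians(yaw)),np.sin(np.radians(yaw)),0]); z=np.array([0,0,-1.]); G=np.stack([np.cross(y,z),y,z],1)
    print('turn',np.degrees(R.from_matrix(M.T@G).as_rotvec()).round(2),'shift cm',(100*M.T@(np.array(p)-s['tcp_pos'])).round(2))
E
python3 - <<'E'
from h import *
rel([.592,.185,.25],-13.8)
E
```

```text
turn [-9.00e-02  6.00e-02  8.33e+01] shift cm [-48.98 -19.4   -4.53]
```

Request:
carry_out(
  steps=[
    [[0, 0, 10], [-3, -1, -4.5], 160],
    [[0, 0, 20], [-9, -3.5, -4.5], 160],
    [[0, 0, 30], [-14.8, -5.8, -4.5], 160],
    [[0, 0, 40], [-20.6, -8.1, -4.5], 160],
    [[0, 0, 50], [-26.4, -10.4, -4.5], 160],
    [[0, 0, 60], [-32.2, -12.7, -4.5], 160],
    [[0, 0, 70], [-38, -15, -4.5], 160],
    [[0, 0, 80], [-43.8, -17.3, -4.5], 160],
  ],
  force=30,
)

```text
clock: 1.1
tcp_pos: [0.5508, 0.2228, 0.2499]
orientation: [-0.0, 0.771, 0.637, -0.0]
wrist_force: [0.1, 1.6, -0.6]
finger_gap: 0.0317
grip_force: 0.0
```

```bash
python3 - <<'E'
from h import *
rel([.592,.185,.143],-13.8);print(env.get_state()['finger_gap'],env.get_state()['joint_pos'])
E
```

```text
turn [-0.03 -0.    2.96] shift cm [-2.94  4.76 10.69]
0.03166871057793877 [2.49175428e-01 3.45716025e-01 2.00168678e-01 1.42573505e+00
 2.54810674e-04 2.00910618e+00]
```

Request:
carry_out(
  steps=[
    [[0, 0, 3], [-1.5, 2.4, 0], 160],
    [[0, 0, 3], [-2.94, 4.76, 0], 160],
    [[0, 0, 3], [-2.94, 4.76, 0], 160],
    [[0, 0, 3], [-2.94, 4.76, 3], 160],
    [[0, 0, 3], [-2.94, 4.76, 6], 160],
    [[0, 0, 3], [-2.94, 4.76, 8.5], 160],
    [[0, 0, 3], [-2.94, 4.76, 10.6], 160],
    [[0, 0, 3], [-2.94, 4.76, 10.6], 160],
  ],
)

```text
clock: 2.1
tcp_pos: [0.5888, 0.1873, 0.1424]
orientation: [-0.001, 0.785, 0.619, -0.002]
wrist_force: [-0.1, 0.5, -0.2]
finger_gap: 0.0318
grip_force: 0.0
```

Request:
carry_out(
  steps=[
    [[0, 0, 0], [0, 0, 0], 255],
    [[0, 0, 0], [0, 0, 0], 255],
    [[0, 0, 0], [0, 0, 0], 255],
    [[0, 0, 0], [0, 0, 0], 255],
    [[0, 0, 0], [0, 0, 0], 255],
    [[0, 0, 0], [0, 0, 0], 255],
    [[0, 0, 0], [0, 0, 0], 255],
    [[0, 0, 0], [0, 0, 0], 255],
  ],
  force=50,
)

```text
clock: 3.1
tcp_pos: [0.5923, 0.1872, 0.1461]
orientation: [0.001, 0.785, 0.619, 0.002]
wrist_force: [-0.7, 0.7, 6.4]
finger_gap: 0.0002
grip_force: 3.1
```

```bash
python3 - <<'E'
from h import *
im,d,P=cloud('scene'); save('g.png',cv2.resize(im[100:280,260:440],None,fx=3,fy=3))
rel([.592,.185,.143],-13.8);s=env.get_state();print(s['finger_gap'],s['grip_force'],s['wrist_force'],s['ft_torque'])
E
```

```text
turn [ 0.17 -0.1   0.3 ] shift cm [-0.22  0.02  0.31]
-5.1867043717392286e-05 3.059857167536393 [-0.07729976  0.04670715  5.09825803] [ 0.05980786 -0.01066224  0.00465707]
```

View pics/g.png

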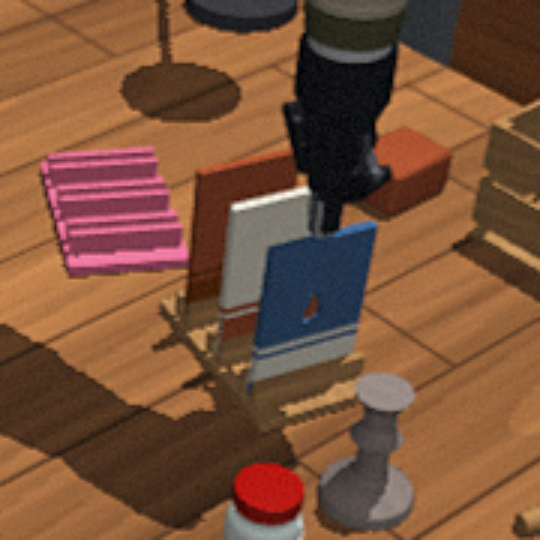

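The gripper has shut on nothing: the finger tips show at crop (322,235), exactly at the tile's top edge, with about 5 N upward. I need to see whether they sit behind the tile or on top of it.

```bash
python3 - <<'E'
from h import *
im,d,P=cloud('scene'); 
for v in range(168,186,2):
    print(v,[('%d,%d,%d'%tuple((P[v,u]*1e3).astype(int)),tuple(int(x) for x in im[v,u])) for u in (363,367,371,375)])
im,d,P=cloud('top')
hsv=cv2.cvtColor(im,cv2.COLOR_RGB2HSV)
save('t2.png',cv2.resize(im[140:260,140:260],None,fx=5,fy=5))
E
```

```text
168 [('585,177,198', (67, 62, 66)), ('598,176,206', (70, 70, 73)), ('617,168,219', (19, 22, 25)), ('407,444,-3', (129, 85, 57))]
170 [('584,179,191', (43, 42, 43)), ('598,177,199', (63, 67, 66)), ('607,181,203', (14, 16, 14)), ('418,432,0', (159, 105, 63))]
172 [('587,177,188', (63, 62, 63)), ('597,179,192', (56, 54, 59)), ('603,187,193', (22, 20, 21)), ('426,424,0', (165, 107, 63))]
174 [('587,177,182', (37, 38, 40)), ('602,175,191', (38, 40, 44)), ('606,185,189', (20, 20, 21)), ('430,420,-3', (166, 110, 66))]
176 [('587,179,175', (46, 42, 44)), ('602,176,184', (15, 18, 16)), ('606,186,182', (16, 12, 14)), ('603,204,174', (67, 117, 177))]
178 [('545,230,125', (92, 96, 94)), ('602,177,179', (69, 71, 71)), ('601,193,171', (62, 89, 132)), ('604,205,168', (40, 62, 92))]
180 [('595,172,170', (29, 50, 71)), ('600,180,170', (29, 49, 76)), ('602,194,165', (28, 50, 71)), ('607,202,165', (31, 51, 74))]
182 [('596,172,165', (26, 51, 75)), ('600,182,163', (40, 56, 80)), ('604,192,161', (38, 56, 80)), ('605,206,155', (37, 54, 78))]
184 [('596,172,159', (36, 55, 79)), ('599,184,156', (31, 50, 72)), ('603,194,154', (28, 47, 73)), ('607,205,151', (38, 57, 80))]
```

View pics/t2.png

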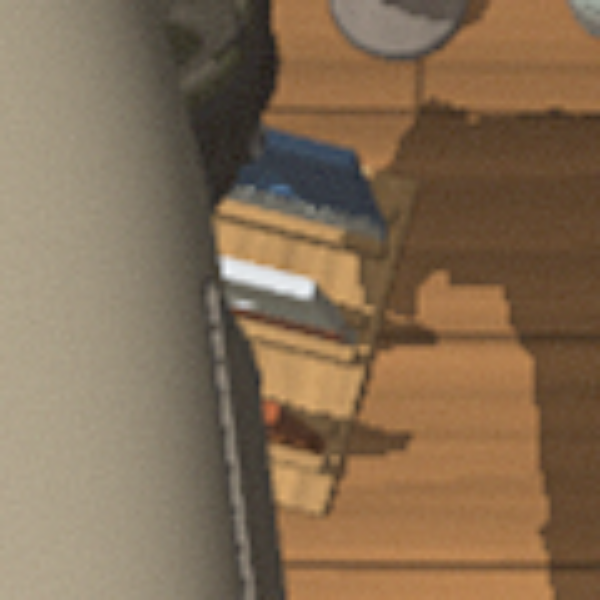

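Request:
carry_out(
  steps=[
    [[0, 0, 0], [0, 0, -1], 255],
    [[0, 0, 0], [0, 0, -3], 255],
    [[0, 0, 0], [0, 0, -5], 255],
    [[0, 0, 0], [0, 0, -7], 255],
    [[0, 0, 0], [0, 0, -7], 255],
    [[0, 0, 0], [0, 0, -7], 255],
    [[0, 0, 0], [0, 0, -7], 255],
    [[0, 0, 0], [0, 0, -7], 255],
  ],
)

```text
clock: 4.25
tcp_pos: [0.5907, 0.1868, 0.2134]
orientation: [-0.0, 0.785, 0.619, -0.001]
wrist_force: [-1.5, -0.7, -1.2]
finger_gap: -0.0001
grip_force: 0.0
```

```bash
python3 - <<'E'
from h import *
im,d,P=cloud('scene'); save('g2.png',cv2.resize(im[80:250,290:430],None,fx=4,fy=4)[:600])
dark=(im.max(-1)<90)&(d>0)&(np.linalg.norm(P[...,:2]-[.592,.187],axis=-1)<.06)&(P[...,2]>.178)
for v in range(100,190,4):
    u=np.where(dark[v])[0]
    if len(u): print(v,u.min(),u.max(),(P[v,u].mean(0)*1e3).round(0))
print(env.get_state()['tcp_pos'],env.get_state()['finger_gap'])
E
```

```text
100 362 394 [612. 165. 395.]
104 361 393 [611. 164. 385.]
108 362 392 [611. 166. 375.]
112 357 389 [594. 174. 356.]
116 358 388 [594. 177. 345.]
120 359 388 [598. 175. 337.]
124 360 387 [601. 174. 328.]
128 361 388 [606. 174. 320.]
132 362 392 [613. 174. 313.]
136 365 390 [615. 175. 303.]
140 366 385 [614. 173. 293.]
144 366 376 [600. 177. 274.]
148 366 376 [598. 181. 261.]
152 366 375 [599. 181. 250.]
[0.59076026 0.18678531 0.21360239] -0.0002270039455259698
```

View pics/g2.png

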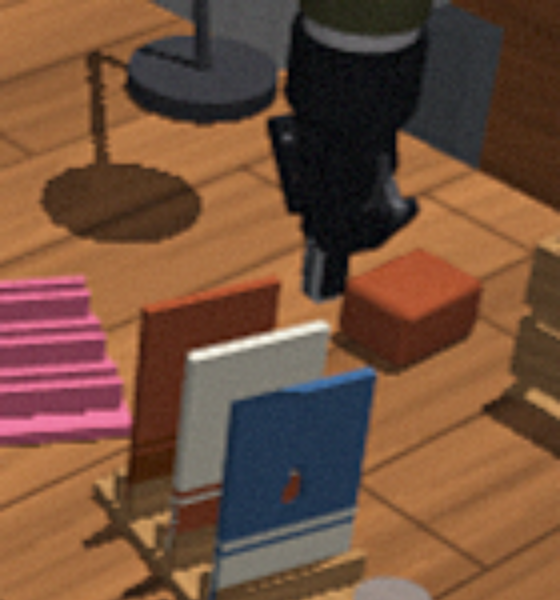

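The free fingertips show at crop (325,298), about z=0.243, while the reported TCP is 0.213. The real tips are therefore about 28 mm higher than reported, and they had closed on top of the tile's edge, which took only about 5 N. The tile still stands as before, so I correct the depth.

Request:
carry_out(
  steps=[
    [[0, 0, 0], [-0.2, 0.15, 0], 160],
    [[0, 0, 0], [-0.2, 0.15, 0], 160],
    [[0, 0, 0], [-0.2, 0.15, 0], 160],
    [[0, 0, 0], [-0.2, 0.15, 0], 160],
    [[0, 0, 0], [-0.2, 0.15, 3], 160],
    [[0, 0, 0], [-0.2, 0.15, 5.2], 160],
    [[0, 0, 0], [-0.2, 0.15, 6.6], 160],
    [[0, 0, 0], [-0.2, 0.15, 6.8], 160],
  ],
)

```text
clock: 5.3
tcp_pos: [0.5916, 0.1845, 0.1454]
orientation: [-0.0, 0.785, 0.619, -0.001]
wrist_force: [0.1, 0.3, -0.0]
finger_gap: 0.0318
grip_force: 0.0
```

Request:
carry_out(
  steps=[
    [[0, 0, 0], [0, 0, 0.5], 160],
    [[0, 0, 0], [0, 0, 1], 160],
    [[0, 0, 0], [0, 0, 1.5], 160],
    [[0, 0, 0], [0, 0, 2], 160],
    [[0, 0, 0], [0, 0, 2.5], 160],
    [[0, 0, 0], [0, 0, 3], 160],
    [[0, 0, 0], [0, 0, 3.2], 160],
    [[0, 0, 0], [0, 0, 3.2], 160],
  ],
)

```text
clock: 6.3
tcp_pos: [0.592, 0.1845, 0.1141]
orientation: [-0.0, 0.785, 0.619, -0.0]
wrist_force: [0.3, -1.3, 1.1]
finger_gap: 0.0319
grip_force: 0.0
```

Request:
carry_out(
  steps=[
    [[0, 0, 0], [0, 0, 0], 255],
    [[0, 0, 0], [0, 0, 0], 255],
    [[0, 0, 0], [0, 0, 0], 255],
    [[0, 0, 0], [0, 0, 0], 255],
    [[0, 0, 0], [0, 0, 0], 255],
    [[0, 0, 0], [0, 0, 0], 255],
    [[0, 0, 0], [0, 0, 0], 255],
    [[0, 0, 0], [0, 0, 0], 255],
  ],
  force=50,
)

```text
clock: 7.3
tcp_pos: [0.5924, 0.1847, 0.1146]
orientation: [0.0, 0.785, 0.619, 0.0]
wrist_force: [-0.1, 1.9, 4.0]
finger_gap: 0.0085
grip_force: 49.9
```

Gripped (8.5 mm opening, 50 N). Lift clear of the rack.

Request:
carry_out(
  steps=[
    [[0, 0, 0], [0, 0, -0.5], 255],
    [[0, 0, 0], [0, 0, -2], 255],
    [[0, 0, 0], [0, 0, -4], 255],
    [[0, 0, 0], [0, 0, -6.5], 255],
    [[0, 0, 0], [0, 0, -9], 255],
    [[0, 0, 0], [0, 0, -11.5], 255],
    [[0, 0, 0], [0, 0, -13], 255],
    [[0, 0, 0], [0, 0, -13], 255],
  ],
)

```text
clock: 8.3
tcp_pos: [0.5928, 0.1846, 0.2456]
orientation: [0.001, 0.785, 0.619, 0.001]
wrist_force: [-0.6, -0.4, -3.4]
finger_gap: 0.0084
grip_force: 48.9
```

```bash
python3 - <<'E'
from h import *
rel([.566,-.264,.245],-1.0);s=env.get_state();print(s['finger_gap'],s['grip_force'],s['wrist_force'],s['ft_torque'])
E
```

```text
turn [  0.13  -0.04 -12.5 ] shift cm [-4.425e+01  7.870e+00  3.000e-02]
0.00838738589641711 48.931418247520924 [-0.57278665 -0.42175885 -3.36786659] [-0.02087319 -0.04055252  0.01032081]
```

Request:
carry_out(
  steps=[
    [[0, 0, 0], [-3, 0.5, 0], 255],
    [[0, 0, -2], [-8, 1.4, 0], 255],
    [[0, 0, -4], [-13.5, 2.4, 0], 255],
    [[0, 0, -6], [-19, 3.4, 0], 255],
    [[0, 0, -8], [-24.5, 4.4, 0], 255],
    [[0, 0, -10], [-30, 5.3, 0], 255],
    [[0, 0, -12], [-35, 6.2, 0], 255],
    [[0, 0, -12.5], [-39.5, 7, 0], 255],
  ],
)

```text
clock: 9.3
tcp_pos: [0.567, -0.2176, 0.2428]
orientation: [-0.001, 0.713, 0.701, -0.0]
wrist_force: [-0.1, 0.5, -3.2]
finger_gap: 0.0078
grip_force: 48.9
```

```bash
python3 - <<'E'
from h import *
rel([.566,-.264,.174],-1.0)
E
```

```text
turn [-0.11 -0.06 -0.02] shift cm [-4.65 -0.01  6.87]
```

Request:
carry_out(
  steps=[
    [[0, 0, 0], [-2.5, 0, 0], 255],
    [[0, 0, 0], [-4.65, 0, 1], 255],
    [[0, 0, 0], [-4.65, 0, 3], 255],
    [[0, 0, 0], [-4.65, 0, 5], 255],
    [[0, 0, 0], [-4.65, 0, 6.5], 255],
    [[0, 0, 0], [-4.65, 0, 6.9], 255],
    [[0, 0, 0], [-4.65, 0, 6.9], 255],
    [[0, 0, 0], [-4.65, 0, 6.9], 255],
  ],
)

```text
clock: 10.3
tcp_pos: [0.5677, -0.2625, 0.1762]
orientation: [0.001, 0.713, 0.701, 0.0]
wrist_force: [-0.6, -0.3, -2.5]
finger_gap: 0.0085
grip_force: 48.8
```

```bash
python3 - <<'E'
from h import *
im,d,P=cloud('scene'); np.savez('/tmp/scene2',im=im,d=d,P=P); c=env.get_calibration('scene')
it,dt,Pt=cloud('top'); np.savez('/tmp/top2',im=it,d=dt,P=Pt)
s=env.get_state();print(s['tcp_pos'],s['orientation'])
a=cv2.resize(im[150:310,120:260],None,fx=4,fy=4,interpolation=cv2.INTER_CUBIC)[:600]; save('h1.png',a)
hsv=cv2.cvtColor(im,cv2.COLOR_RGB2HSV)
m=(hsv[...,0]>100)&(hsv[...,0]<125)&(hsv[...,1]>110)&(P[...,2]>.04)&(P[...,1]<-.15)
p=P[m];q=p-p.mean(0);n=np.linalg.svd(q,full_matrices=False)[2][2];n*=np.sign(n[0]);print(n,p.mean(0),len(p),'yaw',np.degrees(np.arctan2(n[1],n[0])))
t=np.array([-n[1],n[0],0]);k=q@t;print(np.percentile(k,[.5,99.5]),'mid',p.mean(0)+t*np.percentile(k,[.5,99.5]).mean(),'z',np.percentile(p[:,2],[.3,99.8]))
E
```

```text
[ 0.56764477 -0.26258659  0.17617938] [7.54084071e-04 7.13209978e-01 7.00950004e-01 2.24738459e-04]
[ 0.75300946  0.58294003 -0.30521741] [ 0.57715158 -0.26909637  0.18322767] 1683 yaw 37.74513827986182
[-0.74137438  0.04682639] mid [ 0.77959149 -0.53059698  0.18322767] z [0.07561454 0.9356466 ]
```

View pics/h1.png

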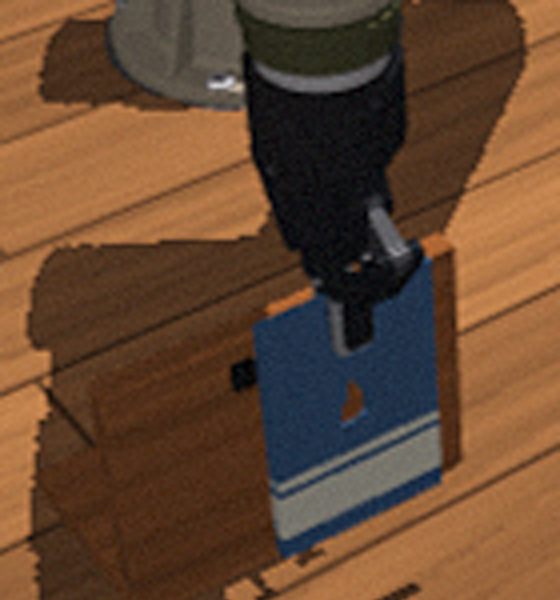

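The tile hangs straight in the gripper in front of the board, with its eye at about crop (352,402). Now I measure tile against screw in this same camera.

```bash
cat >> h.py <<'E'
def ray(n,u,v,p0,nrm):
    c=env.get_calibration(n); o=np.array(c['origin']); r=rot(c['orientation'])@np.array([(u-c['cx'])/c['fx'],-(v-c['cy'])/c['fy'],-1.])
    return o+r*((p0-o)@nrm)/(r@nrm)
def tile(D,n='scene'):
    im,P,d=D['im'],D['P'],D['d']; hsv=cv2.cvtColor(im,cv2.COLOR_RGB2HSV)
    m=(hsv[...,0]>100)&(hsv[...,0]<125)&(hsv[...,1]>110)&(d>0)&(P[...,2]>.04)&(P[...,2]<.3)&(P[...,1]<-.15)&(P[...,1]>-.4)&(P[...,0]>.45)
    cn=max(cv2.findContours(m.astype(np.uint8),cv2.RETR_EXTERNAL,cv2.CHAIN_APPROX_NONE)[0],key=cv2.contourArea)
    core=cv2.erode(m.astype(np.uint8),np.ones((5,5)))>0
    p=P[core]
    for _ in range(4):
        c=p.mean(0); nn=np.linalg.svd(p-c,full_matrices=False)[2][2]; nn*=np.sign(nn[0]); p=p[abs((p-c)@nn)<.004]
    t=np.cross([0,0,1],nn); t/=np.linalg.norm(t)
    print('face c',c.round(4),'n',nn.round(4),'yaw',np.degrees(np.arctan2(nn[1],nn[0])).round(2))
    v,u=np.where(m); Q=np.array([ray(n,a,b,c,nn) for a,b in zip(u,v)]); Q=Q[(Q[:,2]>0.0)]
    y=(Q-c)@t
    zt=Q[:,2].max(); ey=[];
    for z in np.arange(Q[:,2].min()+.03,zt-.04,.008):
        s=abs(Q[:,2]-z)<.004
        if s.sum()>5: ey.append((z,y[s].min(),y[s].max()))
    ey=np.array(ey); k=np.polyfit(ey[:,0],ey[:,1:].mean(1),1)
    print('width',np.median(ey[:,2]-ey[:,1]).round(4),'tilt deg',np.degrees(k[0]).round(2),'mid',(c+t*np.median(ey[:,1:].mean(1))).round(4),'z',Q[:,2].min().round(4),zt.round(4))
    return c,nn,t
E
python3 - <<'E'
from h import *
D=np.load('/tmp/scene2.npz'); tile(D)
n=np.array([1,-.018,0]);n/=np.linalg.norm(n);f=np.array([.5009,-.2607,.1025])
S=np.load('/tmp/scene.npz');im=S['im']
hsv=cv2.cvtColor(im,cv2.COLOR_RGB2HSV);P=S['P'];h=(P-f)@n
m=(h>.0145)&(h<.03)&(abs(P[...,1]+.262)<.02)&(P[...,2]>.13)&(P[...,2]<.17)
v,u=np.where(m); print('head px',u.min(),u.max(),v.min(),v.max(),u.mean(),v.mean())
(hu,hv),hs,ha=cv2.minAreaRect(np.stack([u,v],1).astype(np.float32));print(hu,hv,hs)
for o in(.0185,.021): print('screw',o,ray('scene',u.mean(),v.mean(),f+o*n,n).round(4), ray('scene',195.2,241.3,f+o*n,n).round(4))
# pads px
for lab,uu,vv in(('padL',150+186/6,205+231/6),('padR',150+339/6,205+161/6)): print(lab,ray('scene',uu,vv,f+.01*n,n).round(4))
E
```

```text
face c [ 0.5713 -0.2638  0.181 ] n [ 0.9998 -0.0186 -0.0053] yaw -1.06
width 0.0992 tilt deg -2.54 mid [ 0.5714 -0.2624  0.181 ] z 0.0743 0.3296
head px 192 197 239 244 194.36 241.76
194.25003051757812 241.75003051757812 (4.242640495300293, 4.949747085571289)
screw 0.0185 [ 0.5194 -0.2636  0.1493] [ 0.5194 -0.2615  0.1495]
screw 0.021 [ 0.5218 -0.2649  0.1517] [ 0.5219 -0.2628  0.152 ]
padL [ 0.5104 -0.2911  0.1527]
padR [ 0.5115 -0.2274  0.1534]
```

```bash
python3 - <<'E'
from h import *
D=np.load('/tmp/scene2.npz');im=D['im'];hsv=cv2.cvtColor(im,cv2.COLOR_RGB2HSV)
c=np.array([.5713,-.2638,.181]);n=np.array([.9998,-.0186,0]); 
for k in((285,556),(440,480),(255,322),(430,262)): print('corner',ray('scene',120+k[0]/4,150+k[1]/4,c,n).round(4))
# keyhole + side edges: rectify onto face, 1 mm/px... print hole pixel extents
lo=[];
for v in range(225,275):
    row=[(u,ray('scene',u,v,c,n)) for u in range(175,240)]
    b=[((hsv[v,u,0]>95)&(hsv[v,u,0]<130)&(hsv[v,u,1]>60)) or hsv[v,u,1]<70 and im[v,u].max()>90 for u,_ in row]
    i=[j for j,x in enumerate(b) if x]
    if i: lo.append((row[i[0]][1],row[i[-1]][1]))
L=np.array([a for a,b in lo]);Rr=np.array([b for a,b in lo])
for nm,E in(('L',L),('R',Rr)):
    g=np.abs(E[:,1]-np.median(E[:,1]))<.008; k=np.polyfit(E[g,2],E[g,1],1); print(nm,g.sum(),'y at z.13',np.polyval(k,.13),'tilt',np.degrees(k[0]))
hole=[]
for v in range(235,262):
    for u in range(198,218):
        if not((hsv[v,u,0]>90)&(hsv[v,u,0]<130)): 
            p=ray('scene',u,v,c,n); 
            if .13<p[2]<.185: hole.append(p)
hole=np.array(hole);print('hole y',hole[:,1].min(),hole[:,1].max(),'z',hole[:,2].min(),hole[:,2].max(),len(hole))
s=env.get_state();print(s['tcp_pos'])
E
```

```text
corner [ 0.5705 -0.3094  0.0746]
corner [ 0.5723 -0.21    0.0737]
corner [ 0.5704 -0.3113  0.2403]
corner [ 0.5723 -0.2097  0.23  ]Traceback (most recent call last):
  File "<stdin>", line 8, in <module>
  File "h.py", line 17, in ray
    c=env.get_calibration(n); o=np.array(c['origin']); r=rot(c['orientation'])@np.array([(u-c['cx'])/c['fx'],-(v-c['cy'])/c['fy'],-1.])
ValueError: time passes only in moves, steps and waits
```

Request:
carry_out(
  steps=[
    [[0, 0, 0], [-0.25, 0, 0.2], 255],
    [[0, 0, 0], [-0.25, 0, 0.2], 255],
    [[0, 0, 0], [-0.25, -1, 0.2], 255],
    [[0, 0, 0], [-0.25, -2, 0.2], 255],
    [[0, 0, 0], [-0.25, -2.8, 0.2], 255],
    [[0, 0, 0], [-0.25, -3.3, 0.2], 255],
    [[0, 0, 0], [-0.25, -3.5, 0.2], 255],
    [[0, 0, 0], [-0.25, -3.5, 0.2], 255],
  ],
)

```text
clock: 11.4
tcp_pos: [0.5322, -0.2643, 0.1734]
orientation: [0.0, 0.713, 0.701, 0.0]
wrist_force: [0.4, 0.3, -3.3]
finger_gap: 0.0084
grip_force: 49.0
```

```bash
python3 - <<'E'
from h import *
im,d=env.read_camera('scene')
a=cv2.resize(im[200:270,160:240],None,fx=8,fy=8,interpolation=cv2.INTER_CUBIC); save('i1.png',a)
s=env.get_state();print(s['tcp_pos'],s['wrist_force'],s['orientation'])
E
```

```text
[ 0.532315   -0.26429488  0.17332766] [-0.33140136  0.16199179 -2.52874486] [1.38249160e-04 7.13218516e-01 7.00941736e-01 1.12034513e-04]
```

View pics/i1.png

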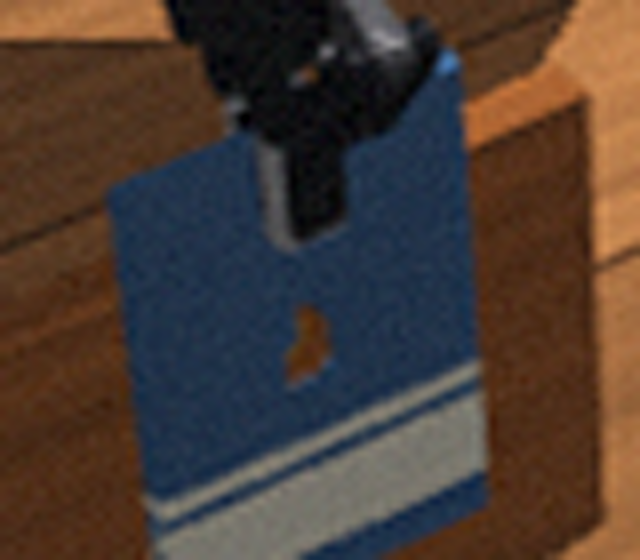

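Request:
carry_out(
  steps=[
    [[0, 0, 0], [0, -0.1, 0], 255],
    [[0, 0, 0], [0, -0.2, 0], 255],
    [[0, 0, 0], [0, -0.4, 0], 255],
    [[0, 0, 0], [0, -0.6, 0], 255],
    [[0, 0, 0], [0, -0.8, 0], 255],
    [[0, 0, 0], [0, -0.9, 0], 255],
    [[0, 0, 0], [0, -0.9, 0], 255],
    [[0, 0, 0], [0, -0.9, 0], 255],
  ],
)

```text
clock: 12.45
tcp_pos: [0.5232, -0.2641, 0.1733]
orientation: [0.0, 0.713, 0.701, 0.0]
wrist_force: [-0.5, -0.3, -2.3]
finger_gap: 0.0083
grip_force: 48.9
```

No contact, and the tile's back is past the head's front, so the head is in the eye. Continue to the pads.

Request:
carry_out(
  steps=[
    [[0, 0, 0], [0, -0.1, 0], 255],
    [[0, 0, 0], [0, -0.2, 0], 255],
    [[0, 0, 0], [0, -0.4, 0], 255],
    [[0, 0, 0], [0, -0.6, 0], 255],
    [[0, 0, 0], [0, -0.7, 0], 255],
    [[0, 0, 0], [0, -0.8, 0], 255],
    [[0, 0, 0], [0, -0.8, 0], 255],
    [[0, 0, 0], [0, -0.8, 0], 255],
  ],
)

```text
clock: 13.45
tcp_pos: [0.5155, -0.2639, 0.1734]
orientation: [0.0, 0.713, 0.701, 0.0]
wrist_force: [1.9, 0.2, -3.3]
finger_gap: 0.0087
grip_force: 48.8
```

Request:
carry_out(
  steps=[
    [[0, 0, 0], [0, -0.05, 0], 255],
    [[0, 0, 0], [0, -0.1, 0], 255],
    [[0, 0, 0], [0, -0.15, 0], 255],
    [[0, 0, 0], [0, -0.2, 0], 255],
    [[0, 0, 0], [0, -0.2, 0], 255],
    [[0, 0, 0], [0, -0.2, 0], 255],
    [[0, 0, 0], [0, -0.2, 0], 255],
    [[0, 0, 0], [0, -0.2, 0], 255],
  ],
)

```text
clock: 14.45
tcp_pos: [0.5133, -0.264, 0.1734]
orientation: [0.0, 0.713, 0.701, 0.0]
wrist_force: [3.2, 0.5, -2.8]
finger_gap: 0.0082
grip_force: 49.0
```

Request:
carry_out(
  steps=[
    [[0, 0, 0], [0, -0.1, 0], 255],
    [[0, 0, 0], [0, -0.15, 0], 255],
    [[0, 0, 0], [0, -0.2, 0], 255],
    [[0, 0, 0], [0, -0.25, 0], 255],
    [[0, 0, 0], [0, -0.3, 0], 255],
    [[0, 0, 0], [0, -0.35, 0], 255],
    [[0, 0, 0], [0, -0.35, 0], 255],
    [[0, 0, 0], [0, -0.35, 0], 255],
  ],
)

```text
clock: 15.45
tcp_pos: [0.5103, -0.2639, 0.1734]
orientation: [0.0, 0.713, 0.701, 0.001]
wrist_force: [5.8, 0.9, -4.5]
finger_gap: 0.0084
grip_force: 48.9
```

Request:
carry_out(
  steps=[
    [[0, 0, 0], [0, 0, 0.1], 255],
    [[0, 0, 0], [0, 0, 0.2], 255],
    [[0, 0, 0], [0, 0, 0.3], 255],
    [[0, 0, 0], [0, 0, 0.4], 255],
    [[0, 0, 0], [0, 0, 0.5], 255],
    [[0, 0, 0], [0, 0, 0.6], 255],
    [[0, 0, 0], [0, 0, 0.7], 255],
    [[0, 0, 0], [0, 0, 0.8], 255],
  ],
)

```text
clock: 16.45
tcp_pos: [0.5107, -0.2646, 0.1662]
orientation: [0.002, 0.713, 0.701, 0.0]
wrist_force: [5.8, 0.6, -0.5]
finger_gap: 0.0083
grip_force: 49.5
```

Request:
carry_out(
  steps=[
    [[0, 0, 0], [0, 0, 0.05], 255],
    [[0, 0, 0], [0, 0, 0.1], 255],
    [[0, 0, 0], [0, 0, 0.15], 255],
    [[0, 0, 0], [0, 0, 0.2], 255],
    [[0, 0, 0], [0, 0, 0.25], 255],
    [[0, 0, 0], [0, 0, 0.3], 255],
    [[0, 0, 0], [0, 0, 0.35], 255],
    [[0, 0, 0], [0, 0, 0.4], 255],
  ],
)

```text
clock: 17.45
tcp_pos: [0.5107, -0.2646, 0.1623]
orientation: [0.002, 0.713, 0.701, 0.0]
wrist_force: [5.7, -0.2, -0.7]
finger_gap: 0.0084
grip_force: 49.5
```

Request:
carry_out(
  steps=[
    [[0, 0, 0], [0, 0, 0.05], 255],
    [[0, 0, 0], [0, 0, 0.1], 255],
    [[0, 0, 0], [0, 0, 0.15], 255],
    [[0, 0, 0], [0, 0, 0.2], 255],
    [[0, 0, 0], [0, 0, 0.25], 255],
    [[0, 0, 0], [0, 0, 0.3], 255],
    [[0, 0, 0], [0, 0, 0.35], 255],
    [[0, 0, 0], [0, 0, 0.4], 255],
  ],
)

```text
clock: 18.45
tcp_pos: [0.5107, -0.2647, 0.1583]
orientation: [0.002, 0.713, 0.701, 0.0]
wrist_force: [6.2, -0.4, -0.1]
finger_gap: 0.0082
grip_force: 49.5
```

Request:
carry_out(
  steps=[
    [[0, 0, 0], [0, 0, 0.05], 255],
    [[0, 0, 0], [0, 0, 0.1], 255],
    [[0, 0, 0], [0, 0, 0.15], 255],
    [[0, 0, 0], [0, 0, 0.2], 255],
    [[0, 0, 0], [0, 0, 0.25], 255],
    [[0, 0, 0], [0, 0, 0.3], 255],
    [[0, 0, 0], [0, 0, 0.3], 255],
    [[0, 0, 0], [0, 0, 0.3], 255],
  ],
)

```text
clock: 19.45
tcp_pos: [0.5107, -0.2646, 0.1552]
orientation: [0.001, 0.713, 0.701, 0.0]
wrist_force: [6.2, -0.5, -0.7]
finger_gap: 0.0082
grip_force: 49.5
```

Request:
carry_out(
  steps=[
    [[0, 0, 0], [0, 0, 0.05], 255],
    [[0, 0, 0], [0, 0, 0.1], 255],
    [[0, 0, 0], [0, 0, 0.15], 255],
    [[0, 0, 0], [0, 0, 0.2], 255],
    [[0, 0, 0], [0, 0, 0.25], 255],
    [[0, 0, 0], [0, 0, 0.25], 255],
    [[0, 0, 0], [0, 0, 0.25], 255],
    [[0, 0, 0], [0, 0, 0.25], 255],
  ],
)

```text
clock: 20.45
tcp_pos: [0.5107, -0.2646, 0.1527]
orientation: [0.001, 0.713, 0.701, 0.0]
wrist_force: [6.0, -0.4, -0.4]
finger_gap: 0.008
grip_force: 49.5
```

Request:
carry_out(
  steps=[
    [[0, 0, 0], [0, 0, 0.03], 255],
    [[0, 0, 0], [0, 0, 0.06], 255],
    [[0, 0, 0], [0, 0, 0.09], 255],
    [[0, 0, 0], [0, 0, 0.12], 255],
    [[0, 0, 0], [0, 0, 0.12], 255],
    [[0, 0, 0], [0, 0, 0.12], 255],
    [[0, 0, 0], [0, 0, 0.12], 255],
    [[0, 0, 0], [0, 0, 0.12], 255],
  ],
)

```text
clock: 21.45
tcp_pos: [0.5108, -0.2647, 0.1523]
orientation: [0.002, 0.713, 0.701, 0.0]
wrist_force: [5.6, 0.5, 5.9]
finger_gap: 0.0083
grip_force: 50.5
```

Home contact felt (about 6 N) at just the expected height. Relax the back-pressure so the pads clamp the tile to the head, then release.

Request:
carry_out(
  steps=[
    [[0, 0, 0], [0, 0.05, -0.02], 255],
    [[0, 0, 0], [0, 0.1, -0.04], 255],
    [[0, 0, 0], [0, 0.15, -0.04], 255],
    [[0, 0, 0], [0, 0.2, -0.04], 255],
    [[0, 0, 0], [0, 0.25, -0.04], 255],
    [[0, 0, 0], [0, 0.25, -0.04], 255],
    [[0, 0, 0], [0, 0.25, -0.04], 255],
    [[0, 0, 0], [0, 0.25, -0.04], 255],
  ],
)

```text
clock: 22.45
tcp_pos: [0.5119, -0.2647, 0.1522]
orientation: [0.001, 0.713, 0.701, -0.001]
wrist_force: [2.0, -0.1, 6.0]
finger_gap: 0.0083
grip_force: 50.6
```

Request:
carry_out(
  steps=[
    [[0, 0, 0], [0, 0, 0], 215],
    [[0, 0, 0], [0, 0, 0], 200],
    [[0, 0, 0], [0, 0, 0], 185],
    [[0, 0, 0], [0, 0, 0], 170],
    [[0, 0, 0], [0, 0, 0], 170],
    [[0, 0, 0], [0, 0, 0], 170],
    [[0, 0, 0], [0, 0, 0], 170],
    [[0, 0, 0], [0, 0, 0], 170],
  ],
)

```text
clock: 23.45
tcp_pos: [0.5122, -0.2639, 0.151]
orientation: [0.0, 0.713, 0.701, 0.0]
wrist_force: [-0.9, 0.7, -0.3]
finger_gap: 0.0285
grip_force: 0.0
```

Request:
carry_out(
  steps=[
    [[0, 0, 0], [0, 0, -0.5], 170],
    [[0, 0, 0], [0, 0, -1.5], 170],
    [[0, 0, 0], [0, 0, -3], 170],
    [[0, 0, 0], [0, 0, -5], 170],
    [[0, 0, 0], [0, 0, -7], 170],
    [[0, 0, 0], [0, 0, -9], 170],
    [[0, 0, 0], [0, 0, -11], 170],
    [[0, 0, 0], [0, 0, -11], 170],
  ],
)

```text
clock: 24.45
tcp_pos: [0.5132, -0.2646, 0.2636]
orientation: [0.002, 0.713, 0.701, 0.0]
wrist_force: [0.2, 0.1, 0.5]
finger_gap: 0.0291
grip_force: 0.0
```

```bash
python3 - <<'E'
from h import *
im,d,P=cloud('scene'); D=dict(im=im,d=d,P=P)
save('j1.png',cv2.resize(im[160:320,110:270],None,fx=3.7,fy=3.7,interpolation=cv2.INTER_CUBIC))
tile(D)
print(env.get_state()['wrist_force'],env.get_state()['finger_gap'])
E
```

```text
face c [ 0.517  -0.2646  0.1673] n [ 0.9999 -0.0136 -0.0049] yaw -0.78
width 0.099 tilt deg -0.42 mid [ 0.517  -0.264   0.1673] z 0.0498 0.3114
[ 0.32602658 -0.05149491 -0.27553702] 0.028903294941387648
```

View pics/j1.png

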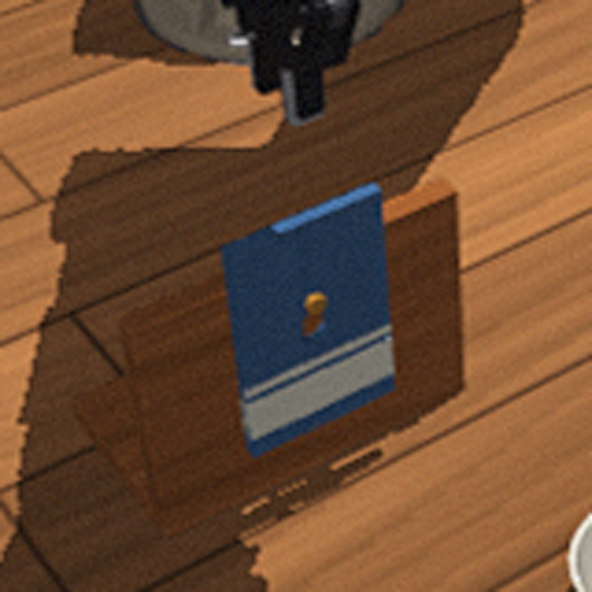

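The tile hangs level with the brass head at crop (315,303) in front of the slot. Its lower edge is at 49.8 mm, its front face is against the head, and the gripper is clear.

```bash
python3 -c "
from workcell import env
print(env.hand_in())"
```

```text
the job is handed in; nothing more can be done
None
```

The blue tile hangs fully home on the screw (lower edge measured at 49.8 mm), released with the gripper clear, and the job is handed in; the first grasp closed on the tile's top edge at about 5 N, and I did not re-check the bystanders afterwards.

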